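Clamp a flat bar in the wedge jig

ROBOT

A 6-joint arm with a two-finger parallel gripper is mounted at the origin on the work surface; the furniture and walls round the work are solid. World frame = base frame: x ahead of the robot, y to its left, z up, the work surface at z = 0. Lengths are in m, angles in rad, forces in N, time in s.
With the tool pointing down it reaches from about 0.3 to 0.75 m from the base axis. Payload 8.5 kg.
Tool frame: the origin (TCP) lies midway between the tips of the shut fingers; the grasp point (between the pads) lies 19 mm behind it; z points along the fingers, y is the direction in which the jaws open and shut (so a half turn about z gives the same grasp; the last joint's range is limited). The gripper opens to 85 mm and grips with 20 to 120 N. Pads are 22 mm wide; open, the fingers measure 114 mm over their backs; the gripper's body (76 mm by 85 mm) begins 54 mm behind the grasp point. The pads swing forward as they close: fully open they stand 13 mm farther back than shut.
Start: joints at [0.973, 0.381, 1.297, -0, 1.464, -0.215], TCP at [0.205, 0.51, 0.231] pointing down, gripper open.
Joint ranges: [-3.11, 3.11], [-0.89, 2.33], [0.22, 2.48], [-1.42, 4.56], [0.17, 2.85], [-2.88, 2.88]. Speed limits (rad/s): [2.39, 2.39, 3.14, 3.14, 3.14, 3.14].

INTERFACE

Orientations are given as a rotation vector (axis times angle).
In Python, from plant import bot gives the robot as it stands.
- The arm moves only by the tool servo_tool, never from a script. Its argument "rows" is a list of rows, each a list of 3 entries, a list of its own where there are three numbers: the closure, from 0 (fully open) to 1 (shut), then the shift along the world's x, y, z in cm, then the turn about the world's z in rad. In form: [[gripper, [x, y, z], roll], ...]. A call has 1 to 20 rows; each row shifts and turns the pose as measured when the row begins; what a row does not reach is not made up. A row lasts 1/12 s, in which the tool goes at most 41.7 mm and 7.16 degrees, less where a joint would pass 70% of its speed; a pose out of reach is approached as far as the arm can. A call is refused whole if a number of a shift passes 4.17 or a number of a turn 0.125, either way. A call with a gripper value outside its range is refused whole. The fingers move at their own pace and stop on an object; "force" is the grip in N (left out, the last holds). Time passes only in rows, so rows that do not move let the fingers close. It gives the time, the measured TCP pose, the force and the opening at its end, in the units of the state.
- bot.read_state(): the state, without advancing time (a new reading comes with each control period).
- bot.read_camera(name): name is "side" or "top"; returns the picture (420x560x3 uint8, red, green, blue); there is no depth.
- bot.get_calibration(name): a dict with "fx", "fy", "cx", "cy" (pixels), "R" (3x3) and "t" (3): a world point X has camera coordinates R X + t. Camera axes: x right, y down, z forward; pixel columns grow to the right and rows downward; lengths in m; the calibration is good to about 2 mm. A picture is of the moment at which its call begins. get_calibration takes no time and is no camera call.
- bot.sign_off(): hands the job in, once; it reports no verdict.
The state is a dict: "time": time; "joints": joint angles; "qd": joint speeds; "joint_torque": joint torques, N m; "tool_pos": TCP position; "orientation": TCP orientation; "contact_force": force on the tool from outside, world axes, zero at the start; "wrist_torque": the same for the moment, N m; "finger_gap": opening from 0.0 (shut) to 1.0 (fully open).
Only numpy, scipy, OpenCV 4.12 (cv2) and the standard library are available. Lean on these libraries where they do the work, as an engineer would, in place of code of your own. Each camera call takes 0.05 s, during which the arm holds its last target. There are 200 camera calls.

TASK

Lay the loose flat steel bar in the channel of the welding jig and slide it under the blue bridge until its end is against the end stop, then let go of it. Then take the hammer and, touching the yellow wedge with nothing but the hammer, drive the wedge in by its steel butt until it stops advancing and holds the bar tight against the fence. Lay the hammer back down on the table clear of the jig and leave the can, the nut and the round bar end where they stand.

Things in the scene. Friction and masses are not known exactly. Their poses are not given: they have to be found in the camera images.
- jig: Welding jig fixed to the table (place and turn vary). Origin on the table top in the channel, z up; the bar is fed along its +y (roughly to the robot's right), centred on x = 0, lying on the table itself. Fence 17 mm high: face at x = -15 mm, from y = -30 to +60 mm. End stop 22 mm high: face at y = +60 mm. The yellow wedge is the channel's other side (+x); with it back, the channel is 34 to 36 mm wide.
- mouth (a point): Point fixed to the jig (jig frame 0, -30, 6 mm; axes as the jig's) where the channel between fence and wedge begins. In front of it a 14 mm high lead-in of the fence flares out to about x = -29 mm at jig y = -54 mm. From here to the bridge, 36 mm further along +y, the channel is open from above.
- bridge_under (a point): Point fixed to the jig on the underside of the blue bridge over the channel's middle (jig frame 0, 19, 17 mm; axes as the jig's). The bridge spans jig y = +6 to +32 mm and x = -38 to +81 mm; its underside is 17 mm, its top 27 mm above the table, two bolt heads reach 36 mm.
- bar_home (a point): Point fixed to the jig: where the bar's centre is when the bar is home, against fence and end stop (jig frame 0, -25, 6 mm). Axes as the jig's. To the right of the jig, beyond its end stop, a square plate with a round hole, about 10 mm high, is fixed to the table.
- bar_centre (a point): Centre of the loose flat steel bar: 170 mm long (its y axis), 30 mm wide (x), 12 mm thick (z), about 0.5 kg, both ends alike, lying on the table. When home, 80 mm of its tail sticks out in front of the fence (jig y = -110 to -30 mm): hold it by the last 45 mm of the tail, to have room for the fingers beside the wedge's butt.
- wedge (a joint): Travel of the wedge along its guide in m: 0 fully back (starts at 0 to 0.010), about 0.035 when tight on a home bar, 0.045 at most without a bar. It moves along (-0.164, 0.986) in the jig's x, y, so its face closes on the bar by 1 mm in 6. It slides with about 5 N of friction and stays where it is left; once on the bar, 10 to 15 N seats it.
- wedge_butt (a point): Centre of the wedge's struck face: rear end of a plain steel boss, 28 mm wide, 1 to 31 mm above the table (this point 16 mm). Moves with the wedge; axes as the jig's. The face looks back along (0.164, -0.986) in the jig's x, y. It is 48 to 54 mm from the channel's centre line on the +x side, at jig y = -50 mm with the wedge fully back.
- hammer_head (a point): Centre of the hammer's head, a steel block 100 mm long (its x axis, the two striking faces at x = +/-50 mm), 28 mm wide (y) and 28 mm high (z). The hammer lies flat on the table, this point 14 mm above it. The handle runs from the head along +y.
- hammer_grip (a point): Point on the axis of the hammer's round wooden handle (24 mm thick), 70 mm from the head's centre along the hammer's +y, 14 mm above the table as it lies: a good place to grip. The balance point is 93 mm, the handle's end 290 mm from the head's centre. Hammer 0.7 kg.
- can_centre (a point): Centre of a standing empty tin can, 76 mm across, 111 mm high: leave it alone.
- nut_centre (a point): Centre of a loose steel nut 43 mm wide, 19 mm high: leave it alone.
- bar_end_centre (a point): Centre of a standing round steel bar end, 22 mm across, 30 mm high: leave it alone.
- bar: The flat bar itself, origin at the centre of its underside, axes as bar_centre.
- hammer: The hammer itself; origin on its underside, 138 mm from the head's centre along the handle (+y), axes as hammer_head.

How it is judged:
By the outcome, as a careful person would: the job done as asked, in the order asked, and still so for the second after the job is handed in, with the robot touching nothing.
It also fails if it takes over 72 s, if anything falls off the work surface, if the arm or the gripper's body presses on something with over 40 N, if the wrist force passes 120 N, or if a joint passes its speed limit or range.

## Working session

There is one attempt and no reset: what is moved stays moved. The work goes in short steps, Python scripts to look and compute and a tool call to move; the robot and the scene stay as the last step left them, time stands still between calls to the robot, and variables do not carry over. Pictures are saved under pics/ and viewed, about 8 in all and at most 12, crops included, and the job is handed in when it is done.

Besides the shell and the picture viewer there is one more tool, called after "Request:" in YAML: its name, and indented under it one key for each argument. servo_tool: Moves the arm, as the interface text tells. Its arguments: {"type":"object","properties":{"rows":{"type":"array","items":{"type":"array"}},"force":{"type":"number"}},"required":["rows"]}

```bash
mkdir -p pics; ls; python3 - <<'E'
from plant import bot
import cv2
s=bot.read_state();print(s)
for n in("side","top"):
    im=bot.read_camera(n);cv2.imwrite(f"pics/{n}0.png",im[:,:,::-1]);print(n,bot.get_calibration(n))
E
```

```text
pics
{'time': 0.0, 'joints': array([ 9.72696240e-01,  3.81217502e-01,  1.29825047e+00, -5.86913786e-06,
        1.46359386e+00, -2.15299928e-01]), 'qd': array([ 0.00039393,  0.00101796,  0.00046447, -0.00020469,  0.00011618,
       -0.00016266]), 'joint_torque': array([ 1.48282492e-03, -4.48455119e+01, -2.31283092e+01, -6.64125446e-05,
        4.78007540e-03, -4.63832203e-05]), 'tool_pos': array([0.20527429, 0.50994878, 0.2307037 ]), 'orientation': array([-5.97525808e-01, -3.08365776e+00,  2.12276901e-03]), 'contact_force': array([-0.0916841 ,  0.22069045,  0.58553914]), 'wrist_torque': array([0.00838721, 0.04315294, 0.03368447]), 'finger_gap': 0.9987196463235033}
side {'fx': 431.46361617657845, 'fy': 431.46361617657845, 'cx': 279.7165319931, 'cy': 208.82280089906283, 'R': array([[ 0.9994683 ,  0.0267968 , -0.01857548],
       [-0.00721145, -0.37392115, -0.92743246],
       [-0.03179799,  0.9270733 , -0.37352909]]), 't': array([-0.44170973,  0.06033062,  1.11403091])}
top {'fx': 418.31839246132074, 'fy': 418.31839246132074, 'cx': 285.4579588901539, 'cy': 213.57800772641417, 'R': array([[ 0.01771273, -0.99944683,  0.02814758],
       [-0.99342222, -0.02077736, -0.1126081 ],
       [ 0.11313064, -0.02596784, -0.99324072]]), 't': array([-0.06098468,  0.44330441,  1.04862458])}
```

View pics/top0.png

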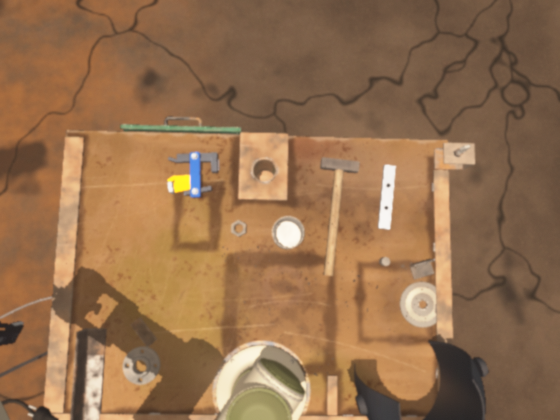

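View pics/side0.png

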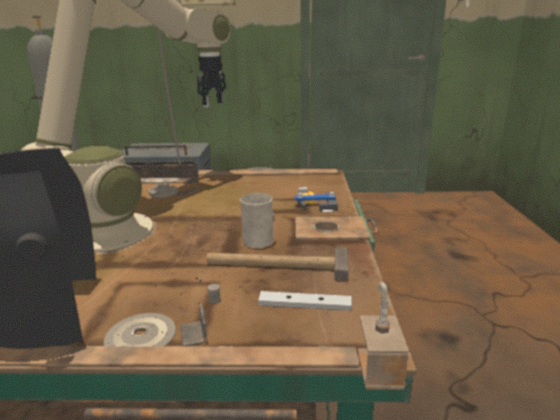

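Top view: the jig is at about (195,175), with the feed direction to the image right. The bar is at (387,197), the hammer head at (340,165), the can at (288,232), the nut at (239,228) and the bar end at (385,262). I'll zoom in on the jig and fit the bar and hammer in code.

```bash
cat > h.py <<'E'
import numpy as np,cv2
from plant import bot
def cal(n):
    c=bot.get_calibration(n);return np.array([[c['fx'],0,c['cx']],[0,c['fy'],c['cy']],[0,0,1]]),np.array(c['R']),np.array(c['t'])
def back(n,uv,z):
    K,R,t=cal(n);uv=np.atleast_2d(uv).astype(float)
    d=(np.c_[uv,np.ones(len(uv))]@np.linalg.inv(K).T)@R;o=-R.T@t
    return o+d*((z-o[2])/d[:,2])[:,None]
def proj(n,X):
    K,R,t=cal(n);p=(np.atleast_2d(X)@R.T+t)@K.T;return p[:,:2]/p[:,2:]
def shot(n,k=1):
    return np.mean([bot.read_camera(n).astype(float) for _ in range(k)],0).astype(np.uint8)
def crop(im,u0,v0,w,h,s,name):
    c=cv2.resize(im[v0:v0+h,u0:u0+w],None,fx=s,fy=s,interpolation=cv2.INTER_CUBIC)
    for i in range(0,w,10):cv2.putText(c,str(u0+i),(i*s,8),0,.3,(255,255,255),1);cv2.line(c,(i*s,8),(i*s,12),(255,255,255))
    for i in range(0,h,10):cv2.putText(c,str(v0+i),(0,i*s+4),0,.3,(255,255,255),1)
    cv2.imwrite(name,c[:,:,::-1])
def st():
    s=bot.read_state();from scipy.spatial.transform import Rotation as Ro
    M=Ro.from_rotvec(s['orientation']).as_matrix()
    print('t',round(s['time'],2),'p',s['tool_pos'].round(4),'jaw(y) dir deg',np.degrees(np.arctan2(M[1,1],M[0,1])).round(2),'tilt z',M[:,2].round(4),'F',s['contact_force'].round(1),'T',s['wrist_torque'].round(2),'gap',round(s['finger_gap'],3),'q',s['joints'].round(2));return s
E
python3 - <<'E'
from h import *
im=cv2.imread('pics/top0.png')[:,:,::-1]
a=im.astype(int);
sub=np.zeros(im.shape[:2],np.uint8);sub[150:245,370:405]=1
m=((a.min(2)>150)*sub).astype(np.uint8)
m=cv2.morphologyEx(m,cv2.MORPH_CLOSE,np.ones((5,5)))
c=max(cv2.findContours(m,0,1)[0],key=cv2.contourArea)
w=back('top',c[:,0,:],0.012);r=cv2.minAreaRect((w[:,:2]*1000).astype(np.float32));print('bar mm',r)
# handle : brightness vs surroundings
crop(im,160,140,90,65,8,'pics/jig.png')
s=cv2.imread('pics/side0.png')[:,:,::-1]
A=cv2.resize(im[145:285,315:405],None,fx=4,fy=4,interpolation=2);cv2.imwrite('pics/ham.png',A[:,:,::-1])
E
```

```text
bar mm ((497.8132019042969, -318.7947692871094), (33.673927307128906, 173.3839111328125), 84.29219055175781)
```

View pics/jig.png

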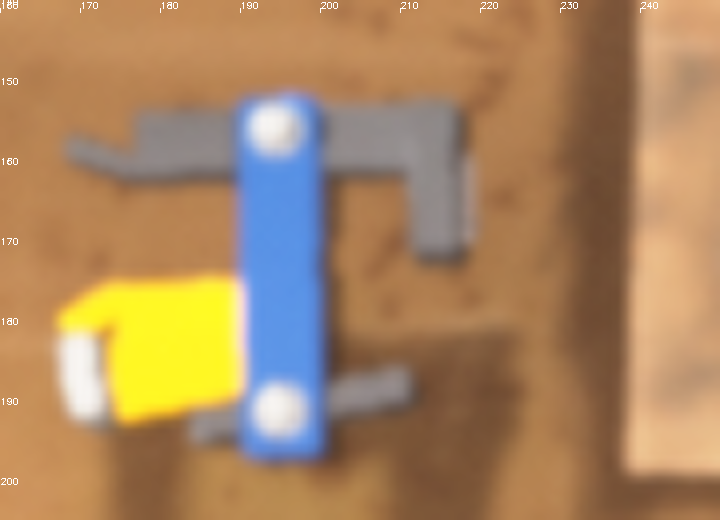

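View pics/ham.png

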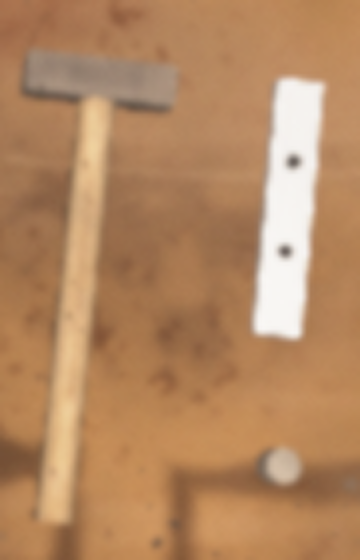

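The jig crop shows a blue bridge spanning (190–200, 152–197), the fence face near row 162, the end stop at col 210, and the wedge's butt at (168,187). The hammer crop shows the head centred near (340,165) and the handle's end near (329,275). Next I'll fit the jig and hammer poses.

```bash
python3 - <<'E'
from h import *
im=shot('top',8);a=im.astype(int);u=lambda m:m.astype(np.uint8)
def rect(m,z):
    big=cv2.resize(m.astype(np.float32),None,fx=6,fy=6,interpolation=1)
    c=max(cv2.findContours(u(big>.5),0,1)[0],key=cv2.contourArea)[:,0,:]
    p=(c+.5)/6-.5
    w=back('top',p,z)[:,:2]*1000
    return cv2.minAreaRect(w.astype(np.float32)),w
blue=(a[:,:,2]-a[:,:,0]>60)
# include bolts
b=cv2.morphologyEx(u(blue),cv2.MORPH_CLOSE,np.ones((9,9)));r,w=rect(b,.027);print('bridge',r)
box=cv2.boxPoints(r);print(box.round(1))
# long axis = jig x, toward -world x
L=box[1]-box[0],box[2]-box[1];l=max(L,key=np.linalg.norm);l=l/np.linalg.norm(l);l=l if l[0]<0 else -l
ex=l;ey=np.array([-ex[1],ex[0]]);c=np.array(r[0]);o=c-21.5*ex-19*ey
print('jig ex',ex,'ey',ey,'o',o, 'ang ey',np.degrees(np.arctan2(ey[1],ey[0])))
J=lambda x,y,z:np.append((o+x*ex+y*ey)/1000,z/1000)
for nm,P in dict(fence0=J(-15,-30,17),fence1=J(-15,60,17),lead=J(-29,-54,14),stop=J(20,60,22),butt=J(51,-50,31)).items():print(nm,proj('top',P).round(1),P.round(4))
# yellow & butt
ye=(a[:,:,0]>200)&(a[:,:,1]>180)&(a[:,:,2]<120);ys,xs=np.nonzero(ye);
def tojig(p,z):q=back('top',p,z)[:,:2]*1000-o;return np.c_[q@ex,q@ey].round(1)
wh=u((a.min(2)>170));wh[:175]=0;wh[200:]=0;wh[:,:160]=0;wh[:,176:]=0
r2,_=rect(wh,.031);print('butt rect jig',tojig(proj('top',np.append(r2[0],31)/1000),.031),r2)
hu,hv=np.meshgrid(range(560),range(420));hd=(hu>315)&(hu<362)&(hv>150)&(hv<180)&(a.max(2)-a.min(2)<45)&(a.max(2)<190)
r3,_=rect(cv2.morphologyEx(u(hd),cv2.MORPH_OPEN,np.ones((3,3))),.028);print('head',r3)
han=(hu>318)&(hu<352)&(hv>178)&(hv<285)&(a[:,:,0]>195)&(a[:,:,2]>110)
r4,_=rect(u(han),.026);print('handle',r4,han.sum())
sub=(hu>370)&(hu<405)&(hv>150)&(hv<245)&(a.min(2)>150);r5,_=rect(cv2.morphologyEx(u(sub),cv2.MORPH_CLOSE,np.ones((5,5))),.012);print('bar',r5)
E
```

```text
bridge ((542.2367553710938, 183.88674926757812), (117.77848815917969, 25.335786819458008), 2.485471248626709)
[[482.9 194. ]
 [484.  168.7]
 [601.6 173.8]
 [600.5 199.1]]
jig ex [-0.99905926 -0.04336593] ey [ 0.04336593 -0.99905926] o [562.89257711 203.80124307] ang ey -87.514534
fence0 [[176.3 161.3]] [0.5766 0.2344 0.017 ]
fence1 [[211.  160.7]] [0.5805 0.1445 0.017 ]
lead [[167.4 156.5]] [0.5895 0.259  0.014 ]
stop [[210.8 173.4]] [0.5455 0.143  0.022 ]
butt [[167.1 185.5]] [0.5098 0.2515 0.031 ]
butt rect jig [[ 53.9 -43.4]] ((507.11212158203125, 244.8407745361328), (27.119842529296875, 13.356732368469238), 12.048918724060059)
head ((574.3446044921875, -188.77407836914062), (95.40745544433594, 29.336591720581055), 84.94871520996094)
handle ((415.3721923828125, -175.4388427734375), (19.81362533569336, 250.192626953125), 84.29154968261719) 638
bar ((497.8333740234375, -318.8002624511719), (35.91365432739258, 175.6493377685547), 84.29888916015625)
```

Request:
servo_tool:
  rows:
    - [0,[1.1,-3.9,0],0.014]
    - [0,[1.1,-3.9,0],0.014]
    - [0,[1.1,-3.9,0],0.014]
    - [0,[1.1,-3.9,0],0.014]
    - [0,[1.1,-3.9,0],0.014]
    - [0,[1.1,-3.9,0],0.014]
    - [0,[1.1,-3.9,0],0.014]
    - [0,[1.1,-3.9,0],0.014]
    - [0,[1.1,-3.9,0],0.014]
    - [0,[1.1,-3.9,0],0.014]
    - [0,[1.1,-3.9,0],0.014]
    - [0,[1.1,-3.9,0],0.014]
    - [0,[1.1,-3.9,0],0.014]
    - [0,[1.1,-3.9,0],0.014]
    - [0,[1.1,-3.9,0],0.014]
    - [0,[1.1,-3.9,0],0.014]
    - [0,[1.1,-3.9,0],0.014]
    - [0,[1.1,-3.9,0],0.014]
    - [0,[1.1,-3.9,0],0.014]
    - [0,[1.1,-3.9,0],0.014]
  force: 100

```text
time: 2.17
tool_pos: [0.4197, -0.2909, 0.2329]
orientation: [0.126, 3.127, 0.001]
contact_force: [0.5, 0.2, 0.0]
finger_gap: 1.003
```

```bash
python3 -c "
from h import *
st()
print(back('top',[[288,232]],.111),back('top',[[238.5,228]],.019),back('top',[[385,261.5]],.03))"
```

```text
t 2.17 p [ 0.4197 -0.2909  0.2329] jaw(y) dir deg 85.38 tilt z [ 1.220e-02  3.000e-04 -9.999e-01] F [0.5 0.2 0. ] T [ 0.01 -0.01 -0.01] gap 1.003 q [-0.84  0.31  1.41  0.01  1.42 -2.33]
[[ 0.39122283 -0.05694243  0.111     ]] [[0.40541009 0.06731453 0.019     ]] [[ 0.32660325 -0.30765645  0.03      ]]
```

Request:
servo_tool:
  rows:
    - [0.4,[1.6,-2.2,-2],-0.019]
    - [0.4,[0,0,-4],0]
    - [0.4,[0,0,-4],0]
    - [0.4,[0,0,-4],0]
    - [0.4,[0,0,-4],0]
    - [0.4,[0,0,-2],0]
    - [0.4,[0,0,0],0]
    - [0.4,[0,0,0],0]

```text
time: 2.83
tool_pos: [0.437, -0.3244, 0.0255]
orientation: [0.169, 3.118, -0.012]
contact_force: [0.3, 0.2, 0.8]
finger_gap: 0.601
```

```bash
python3 -c "
from h import *
st()"
```

```text
t 2.83 p [ 0.437  -0.3244  0.0255] jaw(y) dir deg 83.78 tilt z [ 0.0183 -0.0086 -0.9998] F [0.3 0.2 0.8] T [ 0.05 -0.04 -0.01] gap 0.601 q [-0.86  0.6   1.6   0.01  0.92 -2.33]
```

Request:
servo_tool:
  rows:
    - [0.4,[0,1.2,0],0.008]
    - [0.4,[0,0,0],0]
    - [0.4,[0,0,-1.5],0]
    - [0.4,[0,0,-0.7],0]
    - [0.4,[0,0,0],0]
    - [0.4,[0,0,0],0]

```text
time: 3.33
tool_pos: [0.4404, -0.3133, 0.0114]
orientation: [0.152, 3.108, -0.028]
contact_force: [0.9, 1.0, 0.3]
finger_gap: 0.598
```

```bash
python3 -c "
from h import *
st()"
```

```text
t 3.33 p [ 0.4404 -0.3133  0.0114] jaw(y) dir deg 84.38 tilt z [ 0.0283 -0.0193 -0.9994] F [0.9 1.  0.3] T [-0.03 -0.02  0.  ] gap 0.598 q [-0.84  0.61  1.63  0.01  0.86 -2.32]
```

Request:
servo_tool:
  rows:
    - [0.4,[-0.3,0,-0.9],0]
    - [0.4,[0,0,0],0]

```text
time: 3.5
tool_pos: [0.4379, -0.3138, 0.0035]
orientation: [0.151, 3.106, -0.032]
contact_force: [-0.7, 0.4, -0.3]
finger_gap: 0.597
```

```bash
python3 -c "
from h import *
st()"
```

```text
t 3.5 p [ 0.4379 -0.3138  0.0035] jaw(y) dir deg 84.41 tilt z [ 0.0305 -0.0218 -0.9993] F [-0.7  0.4 -0.3] T [-0.03  0.05  0.01] gap 0.597 q [-0.85  0.62  1.65  0.01  0.83 -2.33]
```

Request:
servo_tool:
  rows:
    - [0.4,[0,0,0],0]
    - [0.4,[0,0,0],0]
    - [0.4,[0,0,0],0]
    - [0.4,[0,0,0],0]

```text
time: 3.83
tool_pos: [0.4379, -0.3143, 0.004]
orientation: [0.152, 3.106, -0.033]
contact_force: [0.3, 0.2, -0.3]
finger_gap: 0.599
```

```bash
python3 -c "
from h import *
st()"
```

```text
t 3.83 p [ 0.4379 -0.3143  0.004 ] jaw(y) dir deg 84.37 tilt z [ 0.031  -0.0224 -0.9993] F [ 0.3  0.2 -0.3] T [-0.04  0.02 -0.04] gap 0.599 q [-0.85  0.62  1.65  0.01  0.83 -2.33]
```

Request:
servo_tool:
  rows:
    - [0.4,[0,0.1,-0.2],0]
    - [1,[0,0,0],0]
    - [1,[0,0,0],0]
    - [1,[0,0,0],0]
    - [1,[0,0,0],0]
    - [1,[0,0,0],0]
    - [1,[0,0,0],0]
  force: 110

```text
time: 4.42
tool_pos: [0.438, -0.3133, 0.0027]
orientation: [0.152, 3.105, -0.033]
contact_force: [0.6, -0.4, 1.5]
finger_gap: 0.313
```

```bash
python3 -c "
from h import *
st()"
```

```text
t 4.42 p [ 0.438  -0.3133  0.0027] jaw(y) dir deg 84.39 tilt z [ 0.0314 -0.023  -0.9992] F [ 0.6 -0.4  1.5] T [ 0.06  0.07 -0.01] gap 0.313 q [-0.84  0.63  1.65  0.01  0.83 -2.33]
```

Request:
servo_tool:
  rows:
    - [1,[0,0,2],0]
    - [1,[0,0,4],0]
    - [1,[0,0,4],0]
    - [1,[0,0,4],0]
    - [1,[0,0,4],0]
    - [1,[0,0,0],0]

```text
time: 4.92
tool_pos: [0.4333, -0.3088, 0.1845]
orientation: [0.152, 3.12, -0.014]
contact_force: [0.6, -1.6, -4.2]
finger_gap: 0.31
```

```bash
python3 -c "
from h import *
st()"
```

```text
t 4.92 p [ 0.4333 -0.3088  0.1845] jaw(y) dir deg 84.41 tilt z [ 0.0177 -0.0097 -0.9998] F [ 0.6 -1.6 -4.2] T [-0.03  0.25 -0.09] gap 0.31 q [-0.85  0.38  1.44  0.01  1.3  -2.32]
```

Request:
servo_tool:
  rows:
    - [1,[0.6,2,0],-0.07]
    - [1,[0.6,3.5,0],-0.07]
    - [1,[0.6,3.5,0],-0.07]
    - [1,[0.6,3.5,0],-0.07]
    - [1,[0.6,3.5,0],-0.07]
    - [1,[0.6,3.5,0],-0.07]
    - [1,[0.6,3.5,0],-0.07]
    - [1,[0.6,3.5,0],-0.07]
    - [1,[0.6,3.5,0],-0.07]
    - [1,[0.6,3.5,0],-0.07]
    - [1,[0.6,3.5,0],-0.07]
    - [1,[0.6,3.5,0],-0.07]
    - [1,[0.6,3.5,0],-0.07]
    - [1,[0.6,3.5,0],-0.07]
    - [1,[0.6,3.5,0],-0.07]
    - [1,[0.6,3.5,0],-0.07]
    - [1,[0.6,3.5,0],-0.07]
    - [1,[0.6,2,0],-0.07]
    - [1,[0,0,0],0]
    - [1,[0,0,0],0]

```text
time: 6.58
tool_pos: [0.528, 0.3235, 0.1617]
orientation: [-2.036, -2.354, 0.036]
contact_force: [-0.3, -0.9, -4.4]
finger_gap: 0.312
```

```bash
python3 -c "
from h import *
st()"
```

```text
t 6.58 p [0.528  0.3235 0.1617] jaw(y) dir deg 8.29 tilt z [-0.0373  0.0015 -0.9993] F [-0.3 -0.9 -4.4] T [ 0.19 -0.04  0.  ] gap 0.312 q [0.35 0.57 1.18 0.01 1.43 0.21]
```

Request:
servo_tool:
  rows:
    - [1,[0.6,2,0],-0.025]
    - [1,[0.6,2,0],-0.025]
    - [1,[0.6,2,0],-0.025]
    - [1,[0.6,1.5,0],-0.025]
    - [1,[0,0,-1],0]
    - [1,[0,0,-2],0]
    - [1,[0,0,-2],0]
    - [1,[0,0,-2],0]
    - [1,[0,0,-2],0]
    - [1,[0,0,-2],0]
    - [1,[0,0,-1],0]
    - [1,[0,0,0],0]
    - [1,[0,0,0],0]

```text
time: 7.67
tool_pos: [0.5492, 0.386, 0.0252]
orientation: [-2.15, -2.238, 0.063]
contact_force: [-0.3, -0.3, -4.5]
finger_gap: 0.312
```

```bash
python3 -c "
from h import *
st()"
```

```text
t 7.67 p [0.5492 0.386  0.0252] jaw(y) dir deg 2.31 tilt z [-0.055  -0.0033 -0.9985] F [-0.3 -0.3 -4.5] T [ 0.27 -0.04  0.03] gap 0.312 q [0.43 0.8  1.15 0.02 1.25 0.38]
```

Request:
servo_tool:
  rows:
    - [1,[0.3,1,0],0.003]
    - [1,[0.1,0.1,0],0]
    - [1,[0,0,-0.7],0]
    - [1,[0,0,0],0]

```text
time: 8.0
tool_pos: [0.5549, 0.396, 0.0213]
orientation: [-2.148, -2.243, 0.057]
contact_force: [-0.6, -0.6, -3.2]
finger_gap: 0.31
```

```bash
cat >> h.py <<'E'
ex=np.array([-0.99905926,-0.04336593]);ey=np.array([0.04336593,-0.99905926]);o=np.array([562.89,203.80])
def tj(X):q=np.atleast_2d(X)[:,:2]*1000-o;return np.c_[q@ex,q@ey].round(1)
E
python3 - <<'E'
from h import *
s=st();print('tcp jig',tj(s['tool_pos']))
im=shot('top',4);crop(im,95,140,110,70,7,'pics/j2.png')
E
```

```text
t 8.0 p [0.5549 0.396  0.0213] jaw(y) dir deg 2.46 tilt z [-0.0507 -0.0018 -0.9987] F [-0.6 -0.6 -3.2] T [0.24 0.   0.01] gap 0.31 q [0.44 0.81 1.12 0.02 1.26 0.39]
tcp jig [[  -0.3 -192.4]]
```

View pics/j2.png

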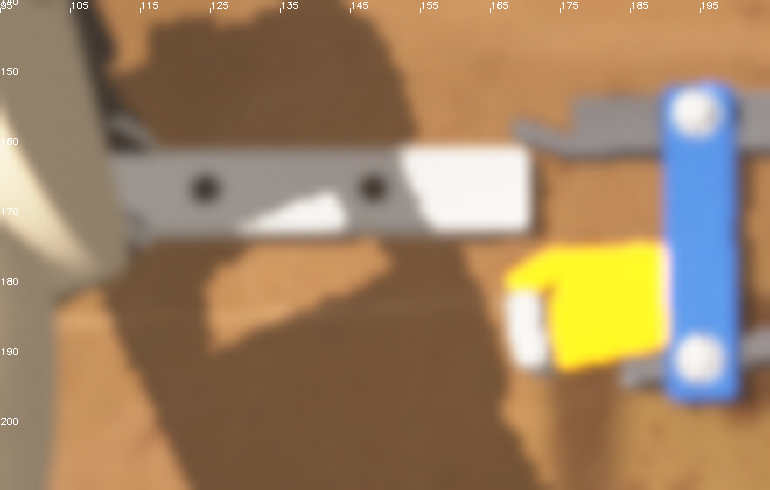

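The bar's lead end is at col 170.7, between rows 160.7 and 173.1, and the bar holes are at (124.3,166.9) and (148.1,166.7). The wedge is still back, with its inner face at row ~174.5.

```bash
python3 - <<'E'
from h import *
for uv,z in (((170.7,160.7),.026),((170.7,173.1),.026),((148.1,166.7),.027),((124.3,166.9),.029),((170.7,160.7),.016),((187,174.5),.017),((175,174.7),.017),((180,162.3),.017)):print(uv,z,tj(back('top',[uv],z)))
E
```

```text
(170.7, 160.7) 0.026 [[-14.7 -42.4]]
(170.7, 173.1) 0.026 [[ 17.9 -42.2]]
(148.1, 166.7) 0.027 [[  0.2 -99.8]]
(124.3, 166.9) 0.029 [[ 1.000e-01 -1.597e+02]]
(170.7, 160.7) 0.016 [[-17.2 -44.8]]
(187, 174.5) 0.017 [[20.5 -2.3]]
(175, 174.7) 0.017 [[ 20.4 -33.3]]
(180, 162.3) 0.017 [[-12.2 -20.5]]
```

Request:
servo_tool:
  rows:
    - [1,[-0.25,0,-0.7],0]
    - [1,[0,0,-0.7],0]
    - [1,[0,0,-0.4],0]
    - [1,[0,0,0],0]
    - [1,[0,0,0],0]

```text
time: 8.62
tool_pos: [0.5531, 0.3964, 0.004]
orientation: [-2.149, -2.245, 0.051]
contact_force: [0.8, 0.3, 0.3]
finger_gap: 0.309
```

```bash
python3 - <<'E'
from h import *
s=st();print('tcp jig',tj(s['tool_pos']))
E
```

```text
t 8.62 p [0.5531 0.3964 0.004 ] jaw(y) dir deg 2.5 tilt z [-4.650e-02 -9.000e-04 -9.989e-01] F [0.8 0.3 0.3] T [-0.26 -0.03 -0.05] gap 0.309 q [0.44 0.83 1.14 0.02 1.22 0.39]
tcp jig [[   1.4 -192.9]]
```

Request:
servo_tool:
  rows:
    - [1,[0.04,-0.7,0],0]
    - [1,[0.04,-0.7,0],0]
    - [1,[0.04,-0.7,0],0]
    - [1,[0.04,-0.7,0],0]
    - [1,[0,0,0],0]

```text
time: 9.03
tool_pos: [0.5552, 0.3662, 0.0054]
orientation: [-2.149, -2.247, 0.047]
contact_force: [-0.8, 0.6, -0.8]
finger_gap: 0.303
```

```bash
python3 - <<'E'
from h import *
s=st();print('tcp jig',tj(s['tool_pos']))
im=shot('top',4);crop(im,95,140,110,70,7,'pics/j3.png')
E
```

```text
t 9.03 p [0.5552 0.3662 0.0054] jaw(y) dir deg 2.54 tilt z [-4.42e-02  4.00e-04 -9.99e-01] F [-0.8  0.6 -0.8] T [-0.27 -0.06 -0.02] gap 0.303 q [0.4  0.81 1.19 0.02 1.18 0.35]
tcp jig [[   0.6 -162.5]]
```

View pics/j3.png

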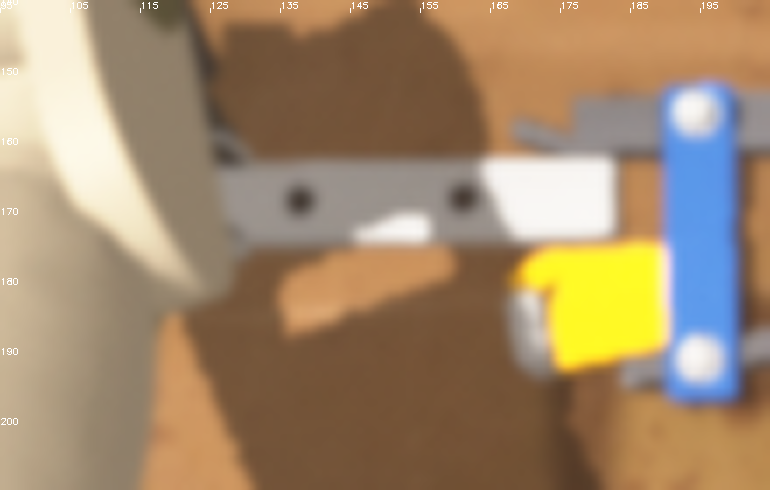

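The bar is in the channel with its lead end at col 182.7, and there's a gap to both the fence and the wedge. I'll keep sliding.

Request:
servo_tool:
  rows:
    - [1,[0.03,-0.7,-0.05],0]
    - [1,[0.03,-0.7,-0.05],0]
    - [1,[0.03,-0.7,-0.05],0]
    - [1,[0.03,-0.7,-0.05],0]
    - [1,[0.03,-0.7,0],0]
    - [1,[0.03,-0.7,0],0]
    - [1,[0.03,-0.7,0],0]
    - [1,[0.03,-0.7,0],0]
    - [1,[0,0,0],0]

```text
time: 9.98
tool_pos: [0.5577, 0.3075, 0.004]
orientation: [-2.146, -2.249, 0.041]
contact_force: [-0.5, -0.2, 0.4]
finger_gap: 0.309
```

```bash
python3 - <<'E'
from h import *
s=st();print('tcp jig',tj(s['tool_pos']))
E
```

```text
t 9.98 p [0.5577 0.3075 0.004 ] jaw(y) dir deg 2.69 tilt z [-0.0417  0.0032 -0.9991] F [-0.5 -0.2  0.4] T [-0.4  -0.04 -0.02] gap 0.309 q [0.31 0.77 1.29 0.02 1.12 0.26]
tcp jig [[   0.7 -103.8]]
```

Request:
servo_tool:
  rows:
    - [1,[0.02,-0.5,0],0]
    - [1,[0.02,-0.5,0],0]
    - [1,[0.02,-0.4,0],0]
    - [1,[0.02,-0.3,0],0]
    - [1,[0.01,-0.3,0],0]

```text
time: 10.4
tool_pos: [0.5585, 0.2909, 0.0046]
orientation: [-2.143, -2.243, 0.027]
contact_force: [-2.8, 26.4, 1.5]
finger_gap: 0.309
```

```bash
python3 - <<'E'
from h import *
s=st();print('tcp jig',tj(s['tool_pos']))
E
```

```text
t 10.4 p [0.5585 0.2909 0.0046] jaw(y) dir deg 2.63 tilt z [-0.04    0.0143 -0.9991] F [-2.8 26.4  1.5] T [ 3.94  0.32 -0.08] gap 0.309 q [0.28 0.76 1.32 0.03 1.1  0.22]
tcp jig [[  0.6 -87.2]]
```

Request:
servo_tool:
  rows:
    - [1,[0.01,-0.3,0],0]
    - [1,[0.01,-0.3,0],0]

```text
time: 10.57
tool_pos: [0.5584, 0.291, 0.0056]
orientation: [-2.138, -2.24, 0.01]
contact_force: [-1.0, 18.9, 2.1]
finger_gap: 0.313
```

```bash
python3 - <<'E'
from h import *
s=st();print('tcp jig',tj(s['tool_pos']))
im=shot('top',4);crop(im,130,140,100,70,7,'pics/j4.png')
E
```

```text
t 10.57 p [0.5584 0.291  0.0056] jaw(y) dir deg 2.68 tilt z [-0.0373  0.0263 -0.999 ] F [-1.  18.9  2.1] T [ 2.46  0.26 -0.09] gap 0.313 q [0.28 0.75 1.32 0.04 1.1  0.21]
tcp jig [[  0.7 -87.3]]
```

View pics/j4.png

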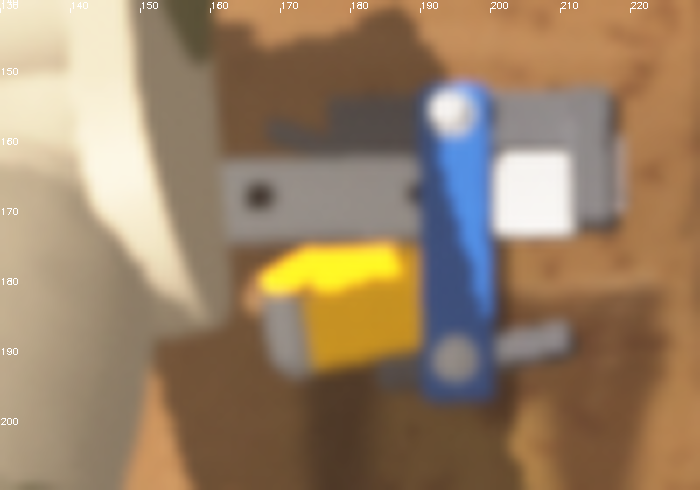

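The bar's end is against the stop (col 211) and the contact force reached about 26 N, so it is home. I'll release it and go up.

Request:
servo_tool:
  rows:
    - [0.4,[0,0,0],0]
    - [0.4,[0,0,0],0]
    - [0.4,[0,0,0],0]
    - [0.4,[0,0,1],0]
    - [0.4,[0,0,2],0]
    - [0.4,[0,0,4],0]
    - [0.4,[0,0,4],0]
    - [0.4,[0,0,4],0]
    - [0.4,[0,0,4],0]
    - [0.4,[0,0,0],0]

```text
time: 11.6
tool_pos: [0.5554, 0.2866, 0.2052]
orientation: [-2.14, -2.236, 0.022]
contact_force: [0.3, 0.9, 0.9]
finger_gap: 0.597
```

```bash
python3 - <<'E'
from h import *
s=st();print('tcp jig',tj(s['tool_pos']))
E
```

```text
t 11.6 p [0.5554 0.2866 0.2052] jaw(y) dir deg 2.53 tilt z [-0.043   0.0218 -0.9988] F [0.3 0.9 0.9] T [0.04 0.01 0.02] gap 0.597 q [0.27 0.55 1.09 0.03 1.54 0.23]
tcp jig [[  3.9 -83. ]]
```

Request:
servo_tool:
  rows:
    - [0.4,[-0.25,-1.5,0],0.075]
    - [0.4,[-0.25,-2.5,0],0.075]
    - [0.4,[-0.25,-2.5,0],0.075]
    - [0.4,[-0.25,-2.5,0],0.075]
    - [0.4,[-0.25,-2.5,0],0.075]
    - [0.4,[-0.25,-2.5,0],0.075]
    - [0.4,[-0.25,-2.5,0],0.075]
    - [0.4,[-0.25,-2.5,0],0.075]
    - [0.4,[-0.25,-2.5,0],0.075]
    - [0.4,[-0.25,-2.5,0],0.075]
    - [0.4,[-0.25,-2.5,0],0.075]
    - [0.4,[-0.25,-2.5,0],0.075]
    - [0.4,[-0.25,-2.5,0],0.075]
    - [0.4,[-0.25,-2.5,0],0.075]
    - [0.4,[-0.25,-2.5,0],0.075]
    - [0.4,[-0.25,-2.5,0],0.075]
    - [0.4,[-0.25,-2.5,0],0.075]
    - [0.4,[-0.25,-2.5,0],0.075]
    - [0.4,[-0.25,-2,0],0.075]
    - [0.4,[0,0,0],0]

```text
time: 13.27
tool_pos: [0.4987, -0.2027, 0.2193]
orientation: [-0.059, -3.123, 0.057]
contact_force: [-0.6, -0.2, -0.3]
finger_gap: 0.595
```

```bash
python3 - <<'E'
from h import *
s=st()
im=shot('top',4);cv2.imwrite('pics/t5.png',im[:,:,::-1])
crop(im,130,140,100,70,7,'pics/j5.png')
E
```

```text
t 13.27 p [ 0.4987 -0.2027  0.2193] jaw(y) dir deg 87.85 tilt z [-0.0177 -0.0361 -0.9992] F [-0.6 -0.2 -0.3] T [0.03 0.01 0.02] gap 0.595 q [-0.59  0.37  1.35 -0.04  1.42 -2.11]
```

View pics/j5.png

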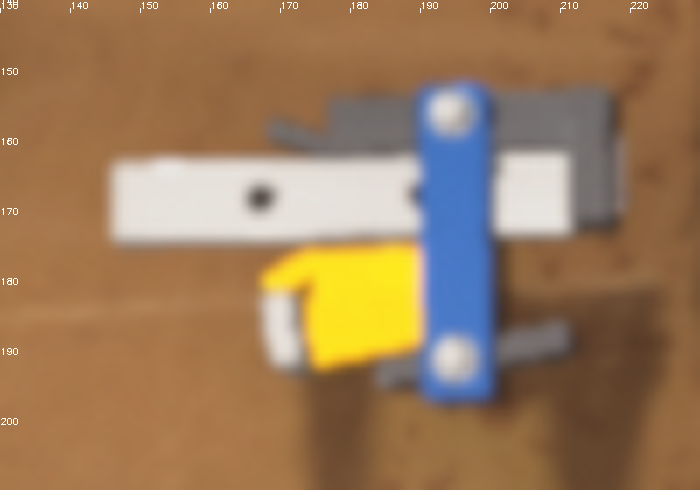

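The bar is home: its end is at col 211 against the stop, and it lies along the fence. Now the hammer.

Request:
servo_tool:
  rows:
    - [0.4,[0.6,1.9,0],-0.05]
    - [0.4,[0,0,0],0]
    - [0.4,[0,0,-2],0]
    - [0.4,[0,0,-3],0]
    - [0.4,[0,0,-3],0]
    - [0.4,[0,0,-3],0]
    - [0.4,[0,0,-3],0]
    - [0.4,[0,0,-2],0]
    - [0.4,[0,0,0],0]
    - [0.4,[0,0,0],0]

```text
time: 14.3
tool_pos: [0.5069, -0.1703, 0.0572]
orientation: [-0.126, -3.128, 0.06]
contact_force: [0.3, -0.5, -0.4]
finger_gap: 0.603
```

```bash
python3 - <<'E'
from h import *
s=st()
E
```

```text
t 14.3 p [ 0.5069 -0.1703  0.0572] jaw(y) dir deg 85.41 tilt z [-0.012  -0.0382 -0.9992] F [ 0.3 -0.5 -0.4] T [-0.   -0.    0.01] gap 0.603 q [-0.53  0.55  1.59 -0.05  1.   -1.99]
```

Request:
servo_tool:
  rows:
    - [0.4,[-0.2,-1.3,0],-0.006]
    - [0.4,[0,0,0],0]
    - [0.4,[0,0,-2],0]
    - [0.4,[0,0,-2],0]
    - [0.4,[0,0,-0.8],0]
    - [0.4,[0,0,0],0]

```text
time: 14.8
tool_pos: [0.5091, -0.1877, 0.0165]
orientation: [0.136, 3.134, -0.074]
contact_force: [0.1, -0.2, 0.9]
finger_gap: 0.597
```

```bash
python3 - <<'E'
from h import *
s=st()
E
```

```text
t 14.8 p [ 0.5091 -0.1877  0.0165] jaw(y) dir deg 85.01 tilt z [ 0.0017 -0.0471 -0.9989] F [ 0.1 -0.2  0.9] T [ 0.04 -0.02 -0.04] gap 0.597 q [-0.55  0.61  1.61 -0.05  0.89 -2.01]
```

Request:
servo_tool:
  rows:
    - [0.4,[-0.3,0.45,-0.8],0]
    - [0.4,[0,0,-0.5],0]
    - [0.4,[0,0,0],0]

```text
time: 15.05
tool_pos: [0.5077, -0.1848, 0.0065]
orientation: [0.137, 3.129, -0.078]
contact_force: [-0.2, 0.7, 0.2]
finger_gap: 0.601
```

```bash
python3 - <<'E'
from h import *
s=st()
E
```

```text
t 15.05 p [ 0.5077 -0.1848  0.0065] jaw(y) dir deg 84.97 tilt z [ 0.0063 -0.0501 -0.9987] F [-0.2  0.7  0.2] T [-0.03  0.05  0.02] gap 0.601 q [-0.55  0.63  1.63 -0.05  0.86 -2.  ]
```

Request:
servo_tool:
  rows:
    - [0.5,[0,0.1,-0.3],0]
    - [1,[0,0,0],0]
    - [1,[0,0,0],0]
    - [1,[0,0,0],0]
    - [1,[0,0,0],0]
    - [1,[0,0,0],0]
    - [1,[0,0,0],0]
    - [1,[0,0,2],0]
    - [1,[0,0,3],0]
    - [1,[0,0,4],0]
    - [1,[0,0,4],0]
    - [1,[0,0,4],0]
    - [1,[0,0,0],0]
  force: 120

```text
time: 16.13
tool_pos: [0.5045, -0.1819, 0.1778]
orientation: [-0.138, -3.136, 0.068]
contact_force: [2.2, -0.9, -5.5]
finger_gap: 0.235
```

```bash
python3 - <<'E'
from h import *
s=st()
E
```

```text
t 16.13 p [ 0.5045 -0.1819  0.1778] jaw(y) dir deg 84.96 tilt z [-0.0033 -0.0431 -0.9991] F [ 2.2 -0.9 -5.5] T [-0.09 -0.34 -0.04] gap 0.235 q [-0.55  0.4   1.43 -0.04  1.29 -2.02]
```

Request:
servo_tool:
  rows:
    - [1,[-0.4,1.5,0],0.016]
    - [1,[-0.4,2.6,0],0.016]
    - [1,[-0.4,2.6,0],0.016]
    - [1,[-0.4,2.6,0],0.016]
    - [1,[-0.4,2.6,0],0.016]
    - [1,[-0.4,2.6,0],0.016]
    - [1,[-0.4,2.6,0],0.016]
    - [1,[-0.4,2.6,0],0.016]
    - [1,[-0.4,2.6,0],0.016]
    - [1,[-0.4,2.6,0],0.016]
    - [1,[-0.4,2.6,0],0.016]
    - [1,[-0.4,2.6,0],0.016]
    - [1,[-0.4,2.6,0],0.016]
    - [1,[-0.4,2.6,0],0.016]
    - [1,[-0.4,2.6,0],0.016]
    - [1,[-0.4,2.6,0],0.016]
    - [1,[-0.4,2.6,0],0.016]
    - [1,[-0.4,2.6,0],0.016]
    - [1,[-0.4,2,0],0.016]
    - [1,[0,0,0],0]

```text
time: 17.8
tool_pos: [0.4005, 0.3214, 0.1487]
orientation: [0.365, -3.075, 0.066]
contact_force: [-0.6, -0.7, -6.6]
finger_gap: 0.233
```

```bash
python3 - <<'E'
from h import *
s=st()
E
```

```text
t 17.8 p [0.4005 0.3214 0.1487] jaw(y) dir deg 103.59 tilt z [-0.0389 -0.0477 -0.9981] F [-0.6 -0.7 -6.6] T [ 0.1  -0.19 -0.07] gap 0.233 q [ 0.46  0.42  1.49 -0.03  1.29 -1.34]
```

Request:
servo_tool:
  rows:
    - [1,[1.2,0.2,0],-0.015]
    - [1,[1.2,0.2,0],-0.015]
    - [1,[0,0,-2],0]
    - [1,[0,0,-3],0]
    - [1,[0,0,-3],0]
    - [1,[0,0,-2],0]
    - [1,[0,0,0],0]
    - [1,[0,0,0],0]

```text
time: 18.47
tool_pos: [0.4166, 0.3247, 0.0347]
orientation: [0.325, -3.063, 0.075]
contact_force: [0.1, -0.2, -6.1]
finger_gap: 0.236
```

```bash
python3 - <<'E'
from h import *
s=st()
E
```

```text
t 18.47 p [0.4166 0.3247 0.0347] jaw(y) dir deg 102.21 tilt z [-0.0554 -0.0545 -0.997 ] F [ 0.1 -0.2 -6.1] T [ 0.13 -0.23 -0.03] gap 0.236 q [ 0.45  0.6   1.57 -0.03  1.05 -1.32]
```

Request:
servo_tool:
  rows:
    - [1,[0.8,0,-0.8],-0.005]
    - [1,[0,0,-0.8],0]
    - [1,[0,0,-0.5],0]
    - [1,[0,0,0],0]

```text
time: 18.8
tool_pos: [0.4264, 0.325, 0.0139]
orientation: [0.317, -3.067, 0.073]
contact_force: [0.2, 0.3, -5.6]
finger_gap: 0.233
```

```bash
python3 - <<'E'
from h import *
s=st()
im=shot('top',4);crop(im,120,140,100,75,7,'pics/j6.png')
E
```

```text
t 18.8 p [0.4264 0.325  0.0139] jaw(y) dir deg 101.89 tilt z [-0.0522 -0.0527 -0.9972] F [ 0.2  0.3 -5.6] T [ 0.14 -0.18  0.01] gap 0.233 q [ 0.44  0.64  1.56 -0.03  1.01 -1.32]
```

View pics/j6.png

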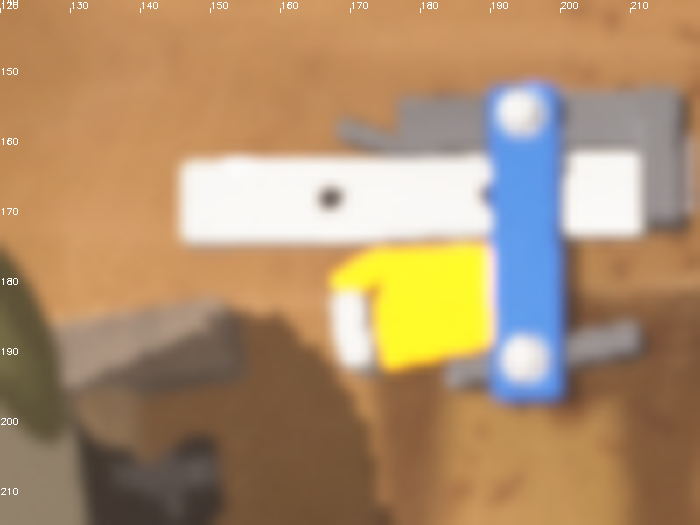

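The hammer head's leading face is at about (154,186.5) and the wedge's butt face at (167.6,187), so the hammer is nearly aligned behind the butt.

```bash
python3 - <<'E'
from h import *
f=tj(back('top',[(153.9,185.9)],.033))[0];b=tj(back('top',[(167.6,187)],.031))[0]
d=np.array([-.164,.986]);n=np.array([.986,.164]);print(f,b,'gap',(b-f)@d,'lat(+x: butt beyond)',(b-f)@n)
s=bot.read_state()['tool_pos'];print('tcp-predicted head face', tj((np.array([s[0]*1000,s[1]*1000])+66.7*np.array([.9785,.2062])+50*np.array([.2066,-.978]))/1000))
E
```

```text
[ 51.8 -82.8] [ 55.  -48.7] gap 33.09779999999999 lat(+x: butt beyond) 8.747600000000002
tcp-predicted head face [[ 57.1 -88.9]]
```

Request:
servo_tool:
  rows:
    - [1,[-0.7,-0.15,-0.2],0]
    - [1,[0.17,-0.78,0],0]
    - [1,[0.17,-0.78,0],0]
    - [1,[0.17,-0.78,0],0]
    - [1,[0.17,-0.78,0],0]
    - [1,[0,0,0],0]

```text
time: 19.5
tool_pos: [0.4259, 0.2894, 0.0141]
orientation: [0.32, -3.07, 0.072]
contact_force: [-0.9, -0.5, -7.6]
finger_gap: 0.233
```

```bash
python3 - <<'E'
from h import *
s=st()
im=shot('top',4);crop(im,120,140,100,75,7,'pics/j7.png')
E
```

```text
t 19.5 p [0.4259 0.2894 0.0141] jaw(y) dir deg 101.96 tilt z [-0.0491 -0.0517 -0.9975] F [-0.9 -0.5 -7.6] T [ 0.07 -0.18  0.13] gap 0.233 q [ 0.38  0.61  1.63 -0.04  0.97 -1.38]
```

View pics/j7.png

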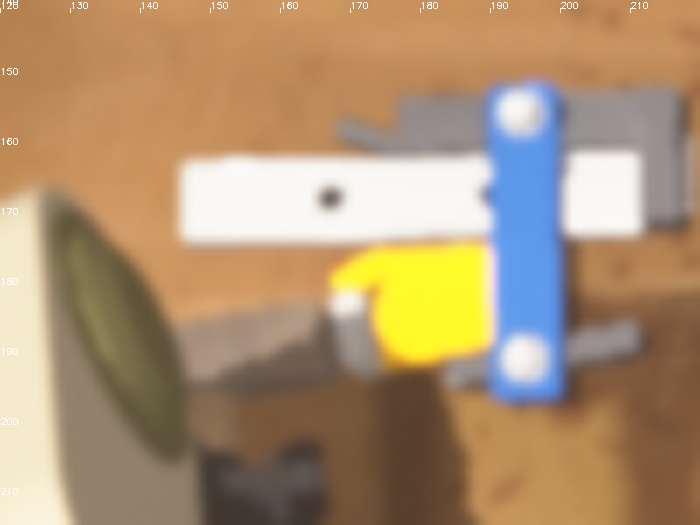

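The hammer face is touching the butt, or nearly so, and is aligned with it (rows 182–193). Next I'll push.

Request:
servo_tool:
  rows:
    - [1,[0.12,-0.6,0],0]
    - [1,[0.12,-0.6,0],0]
    - [1,[0.12,-0.6,0],0]
    - [1,[0.12,-0.6,0],0]

```text
time: 20.03
tool_pos: [0.4299, 0.2692, 0.0141]
orientation: [0.33, -3.071, 0.064]
contact_force: [-2.1, 7.0, -5.4]
finger_gap: 0.235
```

```bash
python3 - <<'E'
from h import *
s=st()
E
```

```text
t 20.03 p [0.4299 0.2692 0.0141] jaw(y) dir deg 102.33 tilt z [-0.0479 -0.0468 -0.9978] F [-2.1  7.  -5.4] T [ 1.12 -0.01  0.38] gap 0.235 q [ 0.34  0.6   1.65 -0.03  0.95 -1.42]
```

Request:
servo_tool:
  rows:
    - [1,[0.12,-0.6,0],0]
    - [1,[0.12,-0.6,0],0]

```text
time: 20.2
tool_pos: [0.4322, 0.2581, 0.0142]
orientation: [0.334, -3.071, 0.06]
contact_force: [-1.3, 9.3, -6.9]
finger_gap: 0.233
```

```bash
python3 - <<'E'
from h import *
s=st()
E
```

```text
t 20.2 p [0.4322 0.2581 0.0142] jaw(y) dir deg 102.48 tilt z [-0.0471 -0.0439 -0.9979] F [-1.3  9.3 -6.9] T [1.49 0.12 0.58] gap 0.233 q [ 0.32  0.6   1.67 -0.03  0.94 -1.45]
```

Request:
servo_tool:
  rows:
    - [1,[0.1,-0.45,0],-0.004]
    - [1,[0.1,-0.45,0],-0.004]

```text
time: 20.37
tool_pos: [0.4331, 0.2512, 0.0142]
orientation: [0.326, -3.072, 0.051]
contact_force: [-7.4, 22.0, -6.3]
finger_gap: 0.23
```

```bash
python3 - <<'E'
from h import *
s=st()
E
```

```text
t 20.37 p [0.4331 0.2512 0.0142] jaw(y) dir deg 102.17 tilt z [-0.0484 -0.0382 -0.9981] F [-7.4 22.  -6.3] T [3.58 0.91 1.13] gap 0.23 q [ 0.3   0.59  1.68 -0.03  0.93 -1.47]
```

Request:
servo_tool:
  rows:
    - [1,[0.1,-0.45,0],-0.004]
    - [1,[0.1,-0.45,0],-0.004]

```text
time: 20.53
tool_pos: [0.4332, 0.2478, 0.0144]
orientation: [0.322, -3.072, 0.033]
contact_force: [-9.0, 33.4, -7.0]
finger_gap: 0.23
```

```bash
python3 - <<'E'
from h import *
s=st()
E
```

```text
t 20.53 p [0.4332 0.2478 0.0144] jaw(y) dir deg 101.98 tilt z [-0.0498 -0.0267 -0.9984] F [-9.  33.4 -7. ] T [5.54 1.19 1.85] gap 0.23 q [ 0.29  0.59  1.68 -0.01  0.92 -1.48]
```

Request:
servo_tool:
  rows:
    - [1,[0.08,-0.45,0],0]
    - [1,[0.08,-0.45,0],0]

```text
time: 20.7
tool_pos: [0.4328, 0.2467, 0.0149]
orientation: [0.334, -3.073, 0.011]
contact_force: [-7.3, 35.5, -6.7]
finger_gap: 0.24
```

```bash
python3 - <<'E'
from h import *
s=st()
im=shot('top',3);crop(im,140,140,90,70,7,'pics/j8.png')
E
```

```text
t 20.7 p [0.4328 0.2467 0.0149] jaw(y) dir deg 102.4 tilt z [-0.0492 -0.0124 -0.9987] F [-7.3 35.5 -6.7] T [5.77 0.9  2.08] gap 0.24 q [ 0.28  0.59  1.69  0.    0.92 -1.51]
```

View pics/j8.png

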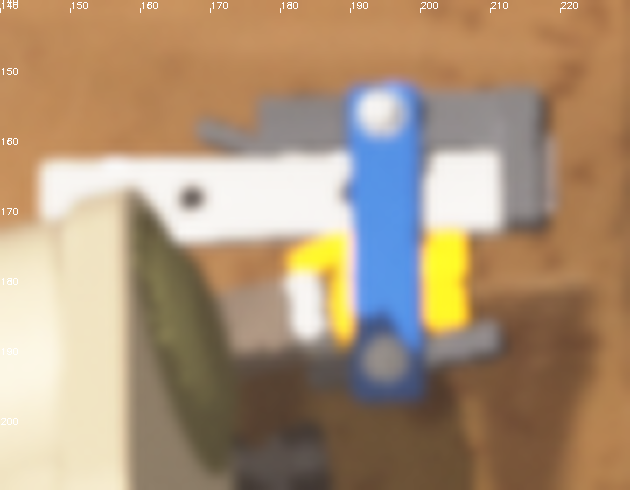

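The wedge butt moved from col 167.6 to 181.1 (about 34 mm), and 35 N produces no further advance: it is seated. I'll back off, lift, and carry the hammer back.

Request:
servo_tool:
  rows:
    - [1,[-0.1,0.5,0],0]
    - [1,[-0.2,1,0],0]
    - [1,[-0.4,2,0],0]
    - [1,[-0.4,2,0],0]
    - [1,[0,0,2],0]
    - [1,[0,0,4],0]
    - [1,[0,0,4],0]
    - [1,[0,0,4],0]
    - [1,[0,0,4],0]
    - [1,[0,0,1],0]
    - [1,[0,0,0],0]

```text
time: 21.77
tool_pos: [0.417, 0.3046, 0.2117]
orientation: [0.339, -3.068, 0.018]
contact_force: [0.4, -0.3, -8.0]
finger_gap: 0.233
```

```bash
python3 - <<'E'
from h import *
s=st()
E
```

```text
t 21.77 p [0.417  0.3046 0.2117] jaw(y) dir deg 102.6 tilt z [-0.0532 -0.0178 -0.9984] F [ 0.4 -0.3 -8. ] T [ 0.07 -0.21 -0.01] gap 0.233 q [ 0.4   0.36  1.39  0.    1.45 -1.39]
```

Request:
servo_tool:
  rows:
    - [1,[0.9,-1.5,0],-0.016]
    - [1,[0.9,-2.5,0],-0.016]
    - [1,[0.9,-2.5,0],-0.016]
    - [1,[0.9,-2.5,0],-0.016]
    - [1,[0.9,-2.5,0],-0.016]
    - [1,[0.9,-2.5,0],-0.016]
    - [1,[0.9,-2.5,0],-0.016]
    - [1,[0.9,-2.5,0],-0.016]
    - [1,[0.9,-2.5,0],-0.016]
    - [1,[0.9,-2.5,0],-0.016]
    - [1,[0,-2.5,0],-0.016]
    - [1,[0,-2.5,0],-0.016]
    - [1,[0,-2.5,0],-0.016]
    - [1,[0,-2.5,0],-0.016]
    - [1,[0,-2.5,0],-0.016]
    - [1,[0,-2.5,0],-0.016]
    - [1,[0,-2.5,0],-0.016]
    - [1,[0,-2.5,0],-0.016]
    - [1,[0,-1.5,0],-0.016]
    - [1,[0,0,0],0]

```text
time: 23.43
tool_pos: [0.4948, -0.1725, 0.1809]
orientation: [-0.153, -3.032, -0.01]
contact_force: [0.1, -0.3, -7.6]
finger_gap: 0.23
```

```bash
python3 - <<'E'
from h import *
s=st()
E
```

```text
t 23.43 p [ 0.4948 -0.1725  0.1809] jaw(y) dir deg 84.23 tilt z [-0.1052  0.0122 -0.9944] F [ 0.1 -0.3 -7.6] T [-0.05 -0.23  0.05] gap 0.23 q [-0.54  0.42  1.38 -0.04  1.43 -2.  ]
```

Request:
servo_tool:
  rows:
    - [1,[0.5,0,-2],0]
    - [1,[0.2,0,-3],0]
    - [1,[0,0,-3],0]
    - [1,[0,0,-3],0]
    - [1,[0,0,-2],0]
    - [1,[0,0,-0.5],0]
    - [1,[0,0,0],0]
    - [1,[0,0,0],0]

```text
time: 24.1
tool_pos: [0.4975, -0.1693, 0.0332]
orientation: [-0.155, -3.021, -0.019]
contact_force: [0.2, 0.6, -6.8]
finger_gap: 0.237
```

```bash
python3 - <<'E'
from h import *
s=st()
E
```

```text
t 24.1 p [ 0.4975 -0.1693  0.0332] jaw(y) dir deg 84.1 tilt z [-0.1154  0.0187 -0.9931] F [ 0.2  0.6 -6.8] T [-0.05 -0.35  0.06] gap 0.237 q [-0.53  0.61  1.55 -0.05  1.09 -1.98]
```

Request:
servo_tool:
  rows:
    - [1,[0,0,-1],0]
    - [1,[0,0,-0.7],0]
    - [1,[0,0,-0.4],0]
    - [1,[0,0,-0.4],0]
    - [1,[0,0,-0.4],0]
  force: 20

```text
time: 24.52
tool_pos: [0.4998, -0.1703, 0.0071]
orientation: [-0.155, -3.03, -0.012]
contact_force: [-4.4, 2.2, 4.3]
finger_gap: 0.232
```

```bash
python3 - <<'E'
from h import *
s=st()
E
```

```text
t 24.52 p [ 0.4998 -0.1703  0.0071] jaw(y) dir deg 84.13 tilt z [-0.1071  0.0133 -0.9942] F [-4.4  2.2  4.3] T [-0.11 -0.06 -0.1 ] gap 0.232 q [-0.53  0.65  1.57 -0.05  1.02 -1.97]
```

Request:
servo_tool:
  rows:
    - [1,[0,0,-0.3],0]
    - [0.4,[0,0,0],0]
    - [0.4,[0,0,0],0]
    - [0.4,[0,0,0],0]
    - [0.4,[0,0,0],0]
    - [0.4,[0,0,1],0]
    - [0.4,[0,0,2],0]
    - [0.4,[0,0,4],0]
    - [0.4,[0,0,4],0]
    - [0.4,[0,0,4],0]
    - [0.4,[-1,-1,4],0]
    - [0.4,[-2,-2,1],0]
    - [0.4,[-3,-3,0],0]
    - [0.4,[-3,-3,0],0]
    - [0.4,[-2,-3,0],0]
    - [0.4,[0,0,0],0]
    - [0.4,[0,0,0],0]

```text
time: 25.93
tool_pos: [0.3852, -0.2934, 0.2245]
orientation: [-0.147, -3.041, 0.005]
contact_force: [0.6, 0.2, 0.5]
finger_gap: 0.6
```

```bash
python3 - <<'E'
from h import *
s=st()
im=shot('top',4);c=cv2.resize(im[130:300,140:470],None,fx=2.4,fy=2.4,interpolation=2);cv2.imwrite('pics/e.png',c[:,:,::-1])
im=shot('side',4);cv2.imwrite('pics/es.png',im[:,:,::-1])
E
```

```text
t 25.93 p [ 0.3852 -0.2934  0.2245] jaw(y) dir deg 84.47 tilt z [-0.0969  0.0013 -0.9953] F [0.6 0.2 0.5] T [-0.06 -0.05 -0.03] gap 0.6 q [-0.86  0.31  1.43 -0.07  1.46 -2.32]
```

View pics/e.png

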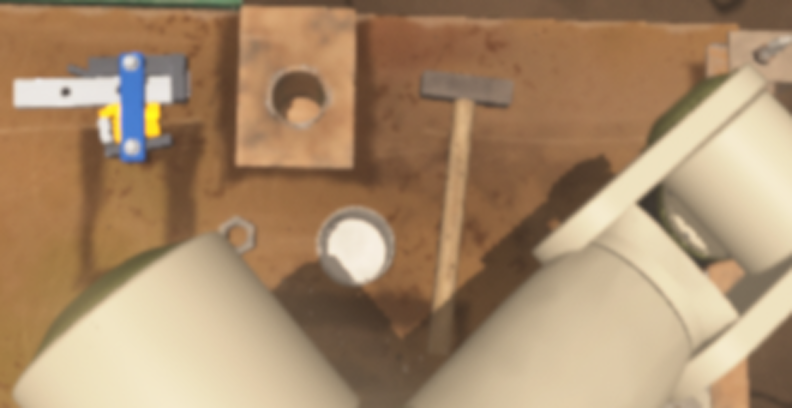

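```bash
python3 - <<'E'
from h import *
bot.sign_off();st()
E
```

```text
the job is handed in; nothing more can be done
the job is handed in; nothing more can be done
```

The job is handed in: the bar is home in the jig, the wedge is driven tight with the hammer, and the hammer is back on the table, with about 26 s of robot time used.

- **Bar:** I slid it under the bridge until the push on the end stop reached about 26 N, then let go. The last picture still shows its end at the stop and the bar lying along the fence.
- **Wedge:** Only the hammer touched it, pushing on the steel butt. It moved about 34 mm and stopped advancing at about 35 N.
- **Hammer:** It lies flat close to where it was at the start, well clear of the jig.
- **Other objects:** The can and nut look unmoved. The arm hid the round bar end in the last picture, so I didn't re-check it; the arm never went low near it after picking up the bar.

**Disagreements and limits:**
- Before the strike, the camera and the arm's own position disagreed by about 6 mm on where the hammer face was. I split the difference, and the next picture showed the face lined up with the butt.
- The tool also tilted by up to about 6° during long moves. To allow for that, I loosened the grip while setting the hammer down.
- The wedge's final travel is read from the picture to within a few millimetres, and I did not measure the bar's gap to the fence directly.

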